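Tumble the bearing housing off the step

TASK

Turn the bearing housing (the aluminium casting with the round black plug) bore side up, ready for its new bearing: push it forward over the steel edge of the timber step so that it tumbles a quarter turn and stands on the rubber mat with the black plug on top. Push it, do not lift it, and leave the ribbed cover casting standing where it is on the step. Leave the housing at rest.

Things in the scene. Friction and masses are not known exactly. Their poses are not given: they have to be found in the camera images.
- housing: plain aluminium block 70 (own x) x 80 (own y) x 64 mm (own z, up at the start), 0.5-0.8 kg; origin at its centre. Flush 46 mm round black plug on its -x face, toward the robot; that face is solid: push there at mid height or above. Own x points forward, within 6 deg of the step's x; its front is 14-22 mm short of the edge. Pushed slowly it tips once its centre passes the edge and lands on its +x face
- cover: cover casting, to be left alone: aluminium block of the same 70 x 80 x 64 mm, three raised ribs 7 mm high on top, no plug; origin at the block's centre. On the step beside the housing with about 56 mm gap; the two stand 68 mm left and right of the step's middle, which is which varies
- step: fixed timber step 280 mm wide (y), 130 mm deep, top 32 mm above the bench, dark steel strip on its far edge; beyond it a fixed black rubber mat 280 wide, 130 deep, 4 mm thick. Origin on the bench under the middle of the far edge; x forward over the mat (timber x -130 to 0, mat 0 to 130), y left along the edge, z up; turned up to 17 deg from the robot's x

How it is judged:
By the outcome, as a careful person would: the job done as asked, in the order asked, and still so for the second after the job is handed in, with the robot touching nothing.
It also fails if it takes over 32 s, if anything falls off the work surface, if the arm or the gripper's body presses on something with over 40 N, if the wrist force passes 120 N, or if a joint passes its speed limit or range.

ROBOT

A 6-joint arm with a two-finger parallel gripper is mounted at the origin on a cart in front of the work surface, level with it; the furniture and walls round the work are solid. World frame = base frame: x ahead of the robot, y to its left, z up, the work surface at z = 0. Lengths are in mm, angles in rad, forces in N, time in s.
With the tool pointing down it reaches from about 350 to 775 mm from the base axis. Payload 7.3 kg.
Tool frame: the origin (TCP) lies at the very end of the fingers, on their centre line; the grasp point (between the pads) lies 19 mm behind it; z points along the fingers, y is the line along which they close (so a half turn about z gives the same grasp; the last joint's range is limited). The gripper opens to 92 mm and grips with 3 to 60 N. Pads are 19 mm wide; open, the fingers measure 130 mm over their backs; the gripper's body (75 mm by 190 mm) begins 47 mm behind the grasp point.
Start: joints at [-1.475, 0.342, 1.524, -0, 1.275, -0.146], TCP at [125.733, -509.741, 226.741] pointing down, gripper open.
Joint ranges: [-2.53, 2.53], [-0.77, 2.02], [0.04, 2.7], [-1, 4.14], [0.28, 2.66], [-3.11, 3.11]. Speed limits (rad/s): [2.57, 2.57, 3.14, 3.14, 3.14, 3.14].

INTERFACE

Orientations are given as [roll, pitch, yaw] about the fixed x, y, z axes, in that order (R = Rz(yaw) Ry(pitch) Rx(roll)).
In Python, from plant import * gives the robot as it stands.
- The arm moves only by the tool arm_command, never from a script. Its arguments are lists of equal length, an entry for each row: "gripper": the finger opening in mm, from 0 to 91.8; "dp": the shift along the tool's x, y, z in units of 25 mm (1.0 is 25 mm), a list of three; "twist": the turn about the tool's z in units of 5 degrees (1.0 is 5 degrees). A call has exactly 5 rows; each row shifts and turns the commanded pose from where the row before left it, along the tool's axes as they then stand; what a row does not reach is not made up. A row lasts 1/8 s, in which the tool goes at most 62.5 mm and 10.7 degrees, less where a joint would pass 70% of its speed; a pose out of reach is approached as far as the arm can. A call is refused whole if a number of a shift passes 1 or a number of a turn 1, either way. A call with a gripper value outside its range is refused whole. The fingers move at their own pace and stop on an object; the grip force is fixed at half the most. Time passes only in rows, so rows that do not move let the fingers close, or fill a call up. It gives the time, the measured TCP pose, the force, the opening and the grip force at its end, in the units of the state.
- get_obs(): the state, without advancing time (a new reading comes with each control period).
- capture(name): name is "scene" or "top" or "wrist"; returns the picture (400x640x3 uint8, red, green, blue); there is no depth.
- get_calibration(name): a dict with "mtx" (3x3 intrinsics, pixels), "position" and "attitude" of the camera in the world; the wrist camera has in their place "mount" (4x4, takes a point from camera to tool coordinates, whose origin is the TCP and whose axes are the flange's). Camera axes: x right, y down, z forward; pixel columns grow to the right and rows downward; lengths in mm; the calibration is good to about 2 mm. A picture is of the moment at which its call begins: read the wrist's pose just before it. get_calibration takes no time and is no camera call.
- close_job(): hands the job in; it is judged then, once.
The state is a dict: "time": time; "joint_positions": joint angles; "dq": joint speeds; "tau": joint torques, N m; "tool_pos": TCP position; "tcp_rot": TCP orientation; "contact_force": force on the tool from outside, world axes, zero at the start; "moment": the same for the moment, N m; "grip_width": finger opening in mm; "finger_force": force on a finger pad.
Only numpy, scipy, OpenCV 4.12 (cv2) and the standard library are available. Lean on these libraries where they do the work, as an engineer would, in place of code of your own. Each camera call takes 0.05 s, during which the arm holds its last target. There are 200 camera calls.

## Working session

There is one attempt and no reset: what is moved stays moved. The work goes in short steps, Python scripts to look and compute and a tool call to move; the robot and the scene stay as the last step left them, time stands still between calls to the robot, and variables do not carry over. Pictures are saved under pics/ and viewed, at most 10 in all, crops included, and the job is handed in when it is done.

Besides the shell and the picture viewer there is one more tool, called after "Emit:" as name(argument=value, ...), one argument or row to a line, values as JSON. arm_command: Moves the arm, as the interface text tells. Its arguments: {"type":"object","properties":{"gripper":{"type":"array"},"dp":{"type":"array"},"twist":{"type":"array"}},"required":["gripper","dp","twist"]}

```bash
mkdir -p pics; python3 - <<'E'
from plant import *
import cv2
for n in("scene","top"):
    cv2.imwrite(f"pics/{n}0.png",capture(n)[:,:,::-1]); c=get_calibration(n); print(n,c)
o=get_obs();print(o["time"],o["tool_pos"],o["tcp_rot"],o["contact_force"])
E
```

```text
scene {'mtx': array([[408.26944489,   0.        , 321.7864785 ],
       [  0.        , 408.26944489, 201.83806546],
       [  0.        ,   0.        ,   1.        ]]), 'position': array([170.81567359, 589.01048074, 602.96869118]), 'attitude': array([-2.21867381,  0.00676171, -2.4827635 ])}
top {'mtx': array([[455.95365132,   0.        , 313.68052549],
       [  0.        , 455.95365132, 203.95800213],
       [  0.        ,   0.        ,   1.        ]]), 'position': array([430.45642348,  63.20628992, 920.55736978]), 'attitude': array([-2.98896662, -0.03020352, -1.55673918])}
0.1 [ 125.71506469 -509.37349038  226.12745364] [-3.14028523e+00 -1.91861574e-04  2.41852604e-01] [0.31299883 0.75767494 0.28659148]
```

View pics/top0.png

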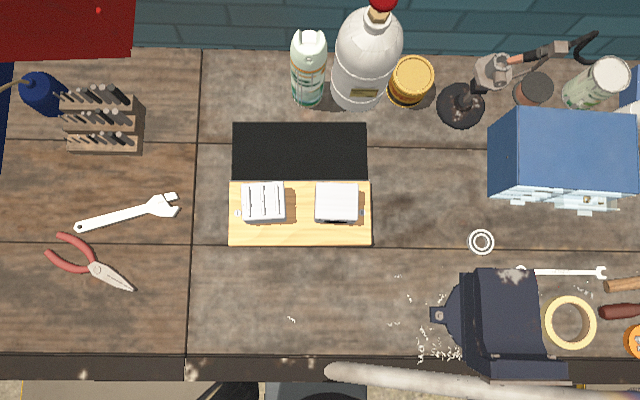

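View pics/scene0.png

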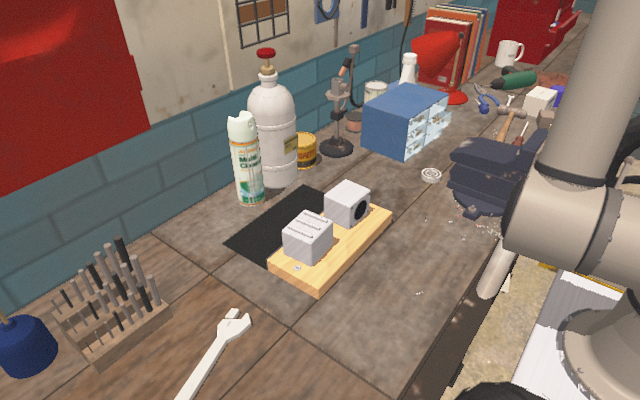

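```bash
cat > h.py <<'E'
import numpy as np, cv2
from plant import *
from scipy.spatial.transform import Rotation as R
def ray(n,uv,z):
    c=get_calibration(n); d=np.c_[np.atleast_2d(uv),np.ones(len(np.atleast_2d(uv)))]@np.linalg.inv(c["mtx"]).T
    d=d@R.from_euler("xyz",c["attitude"]).as_matrix().T; p=c["position"]
    return p+d*((z-p[2])/d[:,2])[:,None]
def rect(m):
    cs=cv2.findContours(m.astype(np.uint8),cv2.RETR_EXTERNAL,cv2.CHAIN_APPROX_NONE)[0]
    return max(cs,key=cv2.contourArea)[:,0].astype(float)
def box(P):
    r=cv2.minAreaRect(P[:,:2].astype(np.float32)); return np.round(r[0],1),np.round(r[1],1),round(r[2],1)
E
python3 - <<'E'
from h import *
im=cv2.imread("pics/top0.png"); h=cv2.cvtColor(im,cv2.COLOR_BGR2HSV).astype(int)
roi=np.zeros(h.shape[:2],bool); roi[110:255,220:380]=1
mat=roi&(h[...,2]<50); mat[182:]=0
tim=roi&(h[...,1]>70)&(h[...,2]>150)
al=roi&(h[...,1]<40)&(h[...,2]>150)
hs=al.copy(); hs[:,:300]=0
cv=al.copy(); cv[:,300:]=0
for n,m,z in(("mat",mat,4),("timber",tim,32),("housing",hs,96),("cover",cv,96)):
    k=rect(m); print(n,k.min(0),k.max(0),box(ray("top",k,z)))
print("plug dark",np.argwhere(roi&(h[...,2]<50)&(np.arange(400)[:,None]>205)).mean(0))
v=np.vstack([im[150:260,210:400]]); cv2.imwrite("pics/t1.png",cv2.resize(im[110:255,220:380],None,fx=5,fy=4,interpolation=2))
print("vise top@150/100",ray("top",[[435,315],[480,270],[540,380]],100).round())
E
```

```text
mat [346. 123.] [366. 167.] (array([702.3, -60.9]), array([100.6,  38.5]), 16.9)
timber [228. 181.] [371. 246.] (array([549.6,  65.8]), array([128.2, 279.6]), 1.4)
housing [314. 182.] [358. 220.] (array([563.9,  -1.1]), array([80.5, 70.9]), 90.0)
cover [234. 181.] [284. 220.] (array([562.1, 140.4]), array([70.4, 92. ]), 4.6)
plug dark [222.8974359  335.35897436]
vise top@150/100 [[ 362. -177.  100.]
 [ 442. -261.  100.]
 [ 254. -359.  100.]]
```

View pics/t1.png

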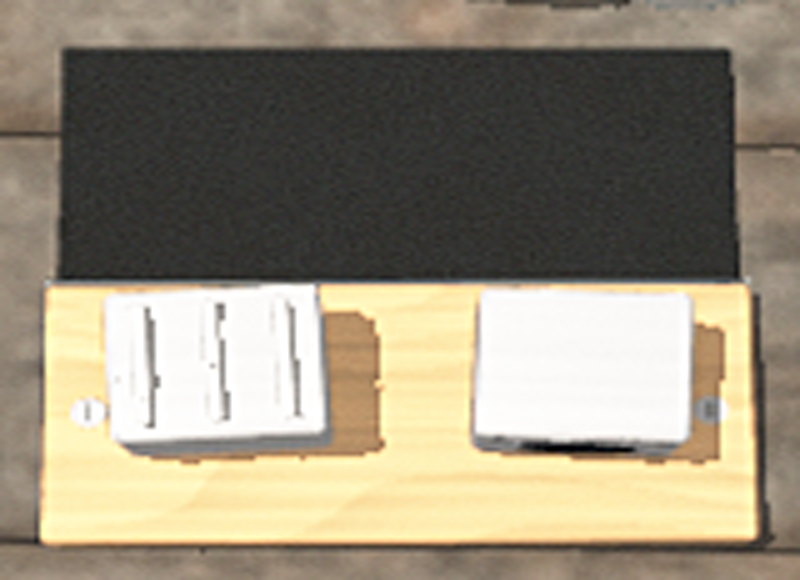

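The top view shows the cover with its ribs on the left, around px (262,201). The plain housing with the dark plug is on the right, around px (336,202), with its rear face at x≈528, y≈-1. The step edge is at x≈614. I'll raise the arm, turn it square and travel over.

Emit:
arm_command(
  gripper=[40,40,40,40,40],
  dp=[
    [0,0,-1],
    [0,0,-1],
    [0,0,-1],
    [0.7,-1,0],
    [0.7,-1,0],
  ],
  twist=[1,1,0.7,0,0],
)

```text
time: 0.72
tool_pos: [160.6, -458.9, 301.4]
tcp_rot: [-3.141, -0.0, 0.005]
contact_force: [-0.0, -0.0, -0.7]
grip_width: 46.7
finger_force: 0.0
```

Emit:
arm_command(
  gripper=[40,40,40,40,40],
  dp=[
    [0.7,-1,0],
    [0.7,-1,0],
    [0.7,-1,0],
    [0.7,-1,0],
    [0.7,-1,0],
  ],
  twist=[0,0,0,0,0],
)

```text
time: 1.35
tool_pos: [247.5, -332.9, 301.5]
tcp_rot: [-3.141, 0.0, 0.006]
contact_force: [-0.3, 0.3, -0.4]
grip_width: 40.2
finger_force: 0.0
```

Emit:
arm_command(
  gripper=[40,40,40,40,40],
  dp=[
    [0.7,-1,0],
    [0.7,-1,0],
    [0.7,-1,0],
    [0.7,-1,0],
    [0.7,-1,0],
  ],
  twist=[0,0,0,0,0],
)

```text
time: 1.98
tool_pos: [334.2, -207.4, 301.5]
tcp_rot: [-3.141, 0.0, 0.006]
contact_force: [-0.3, -0.9, -0.6]
grip_width: 40.0
finger_force: 0.0
```

Emit:
arm_command(
  gripper=[40,40,40,40,40],
  dp=[
    [0.7,-1,0],
    [0.7,-1,0],
    [0.7,-1,0],
    [0.7,-1,0],
    [0.7,-1,0],
  ],
  twist=[0,0,0,0,0],
)

```text
time: 2.6
tool_pos: [420.9, -81.9, 301.4]
tcp_rot: [-3.141, 0.001, 0.006]
contact_force: [1.1, -0.0, 0.1]
grip_width: 40.3
finger_force: 0.0
```

Emit:
arm_command(
  gripper=[40,40,40,40,40],
  dp=[
    [0.7,-1,0],
    [0.7,-1,0],
    [0.7,-1,0],
    [0.2,-0.24,1],
    [0,0,1],
  ],
  twist=[0,0,0,0,0],
)

```text
time: 3.22
tool_pos: [477.8, -0.8, 250.7]
tcp_rot: [-3.142, 0.0, 0.008]
contact_force: [0.4, -0.5, -0.2]
grip_width: 39.6
finger_force: 0.0
```

Emit:
arm_command(
  gripper=[40,40,40,40,40],
  dp=[
    [0,0,1],
    [0,0,1],
    [0,0,0.4],
    [0,0,0],
    [0,0,0],
  ],
  twist=[0,0,0,0,0],
)

```text
time: 3.85
tool_pos: [478.2, -1.7, 192.6]
tcp_rot: [3.141, -0.002, 0.006]
contact_force: [-0.0, 0.5, -0.5]
grip_width: 40.1
finger_force: 0.0
```

```bash
python3 - <<'E'
from h import *
o=get_obs();print(o["time"],o["tool_pos"],o["tcp_rot"])
cv2.imwrite("pics/w1.png",capture("wrist")[:,:,::-1]); print(get_calibration("wrist"))
E
```

```text
3.85 [478.17837607  -1.66649912 192.58033835] [ 3.14123407e+00 -1.59410150e-03  6.13098680e-03]
{'mtx': array([[334.60867107,   0.        , 316.05978438],
       [  0.        , 334.60867107, 198.97678793],
       [  0.        ,   0.        ,   1.        ]]), 'mount': array([[-3.48018142e-04, -9.60349523e-01, -2.78798625e-01,
         7.43691786e+01],
       [ 9.99999905e-01, -4.07688433e-04,  1.56045548e-04,
        -4.97798004e-01],
       [-2.63521242e-04, -2.78798544e-01,  9.60349573e-01,
        -1.58063119e+02],
       [ 0.00000000e+00,  0.00000000e+00,  0.00000000e+00,
         1.00000000e+00]])}
```

View pics/w1.png

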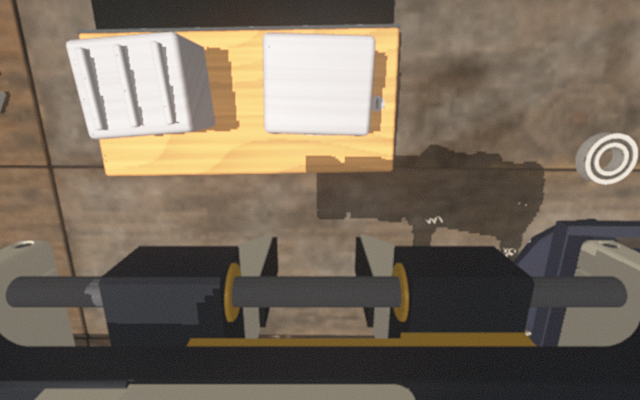

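The wrist view shows the housing top at px (265-374, 36-134), square with the fingers and roughly centred. I'll descend behind it and push slowly.

Emit:
arm_command(
  gripper=[40,40,40,40,40],
  dp=[
    [0,0.06,1],
    [0,0,1],
    [0,0,1],
    [0,0,1],
    [0.2,0,1],
  ],
  twist=[-0.2,0,0,0,0],
)

```text
time: 4.53
tool_pos: [483.2, -3.1, 66.8]
tcp_rot: [3.141, -0.002, 0.024]
contact_force: [-0.2, -0.8, 0.2]
grip_width: 40.1
finger_force: 0.0
```

Emit:
arm_command(
  gripper=[40,40,40,40,40],
  dp=[
    [0.3,0,0],
    [0.3,0,0],
    [0.2,0,0],
    [0.2,0,0],
    [0.2,0,0],
  ],
  twist=[0,0,0,0,0],
)

```text
time: 5.15
tool_pos: [513.1, -2.2, 67.1]
tcp_rot: [3.141, -0.001, 0.024]
contact_force: [0.2, 0.1, 0.2]
grip_width: 40.2
finger_force: 0.0
```

Emit:
arm_command(
  gripper=[40,40,40,40,40],
  dp=[
    [0.15,0,0],
    [0.15,0,0],
    [0.15,0,0],
    [0.15,0,0],
    [0.15,0,0],
  ],
  twist=[0,0,0,0,0],
)

```text
time: 5.78
tool_pos: [528.8, -1.7, 66.4]
tcp_rot: [-3.141, 0.006, 0.024]
contact_force: [-9.4, -0.4, 7.1]
grip_width: 40.3
finger_force: 4.5
```

```bash
python3 - <<'E'
from h import *
im=capture("scene")[:,:,::-1]; cv2.imwrite("pics/s1.png",cv2.resize(im[140:310,200:420],None,fx=3.5,fy=3.5,interpolation=2))
o=get_obs();print(o["time"],o["contact_force"],o["moment"])
E
```

```text
5.825 [-5.88253647 -0.64006873  2.60346509] [ 0.00830905  0.86373024 -0.03048107]
```

View pics/s1.png

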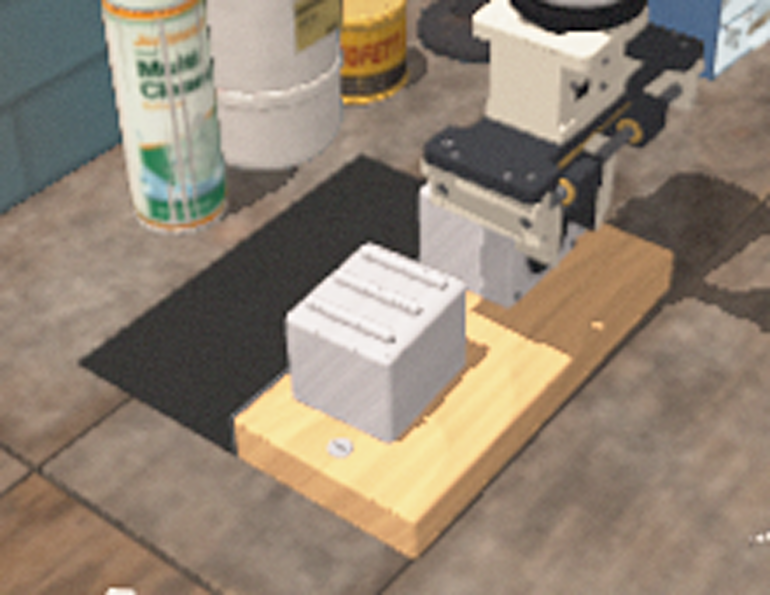

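The housing is upright and sliding, with the fingertips on its rear face at about px (510,290) in the crop. I'll keep going slowly.

Emit:
arm_command(
  gripper=[40,40,40,40,40],
  dp=[
    [0.12,0,0],
    [0.12,0,0],
    [0.12,0,0],
    [0.12,0,0],
    [0.12,0,0],
  ],
  twist=[0,0,0,0,0],
)

```text
time: 6.45
tool_pos: [543.8, -1.2, 66.4]
tcp_rot: [-3.141, 0.006, 0.024]
contact_force: [-9.6, 0.1, 7.0]
grip_width: 39.9
finger_force: 4.7
```

Emit:
arm_command(
  gripper=[40,40,40,40,40],
  dp=[
    [0.1,0,0],
    [0.1,0,0],
    [0.1,0,0],
    [0.1,0,0],
    [0.1,0,0],
  ],
  twist=[0,0,0,0,0],
)

```text
time: 7.08
tool_pos: [556.0, -0.9, 66.7]
tcp_rot: [-3.141, 0.006, 0.024]
contact_force: [-10.7, 0.7, 9.5]
grip_width: 40.1
finger_force: 5.5
```

```bash
python3 - <<'E'
from h import *
im=capture("scene")[:,:,::-1]; cv2.imwrite("pics/s2.png",cv2.resize(im[140:310,200:420],None,fx=3.5,fy=3.5,interpolation=2))
o=get_obs();print(o["time"],o["tool_pos"],o["contact_force"],o["moment"])
E
```

```text
7.125 [556.46854489  -0.90246509  66.6319374 ] [-9.50828885 -0.49168129  6.65702023] [ 0.01148964  1.41093562 -0.0207115 ]
```

View pics/s2.png

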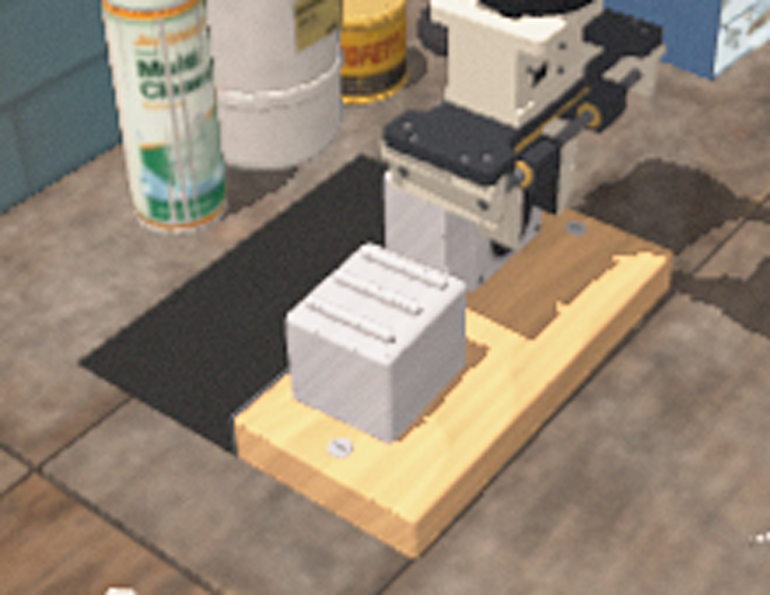

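Emit:
arm_command(
  gripper=[40,40,40,40,40],
  dp=[
    [0.08,0,0],
    [0.08,0,0],
    [0.08,0,0],
    [0.08,0,0],
    [0.08,0,0],
  ],
  twist=[0,0,0,0,0],
)

```text
time: 7.75
tool_pos: [565.8, -0.7, 66.5]
tcp_rot: [-3.141, 0.007, 0.024]
contact_force: [-11.1, -0.4, 9.1]
grip_width: 39.9
finger_force: 5.7
```

Emit:
arm_command(
  gripper=[40,40,40,40,40],
  dp=[
    [0.06,0,0],
    [0.06,0,0],
    [0.06,0,0],
    [0.06,0,0],
    [0.06,0,0],
  ],
  twist=[0,0,0,0,0],
)

```text
time: 8.38
tool_pos: [576.8, -0.8, 66.6]
tcp_rot: [3.141, -0.001, 0.024]
contact_force: [-0.2, -0.5, -0.7]
grip_width: 40.1
finger_force: 0.0
```

Contact is gone, so it has tipped. I'll back off and look.

Emit:
arm_command(
  gripper=[40,40,40,40,40],
  dp=[
    [-0.5,0,0],
    [-1,0,0],
    [-1,0,0],
    [-1,0,-0.5],
    [-0.5,0,-0.5],
  ],
  twist=[0,0,0,0,0],
)

```text
time: 9.0
tool_pos: [474.1, -2.9, 91.7]
tcp_rot: [-3.141, 0.002, 0.024]
contact_force: [0.5, -0.4, 0.3]
grip_width: 39.8
finger_force: 0.0
```

```bash
python3 - <<'E'
from h import *
o=get_obs();print(o["time"],o["tool_pos"])
im=capture("scene")[:,:,::-1]; t=capture("top")[:,:,::-1]
a=cv2.resize(im[140:310,200:420],(770,595)); b=cv2.resize(t[110:255,220:380],(400,362))
c=np.zeros((362,790,3),np.uint8); c[:,:400]=b; c[:301,400:]=cv2.resize(a,(390,301)); cv2.imwrite("pics/e.png",c)
E
```

```text
9.0 [474.08972164  -2.90876035  91.72120769]
```

View pics/e.png

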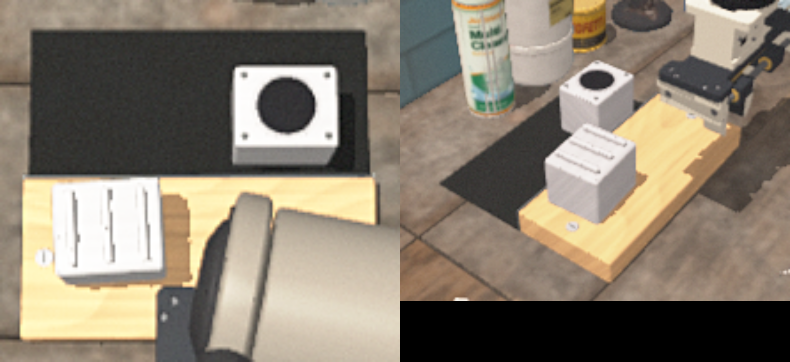

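The picture shows the housing on the mat with its plug up, at px (286,105), clear of the edge. The cover hasn't moved. I'll let everything settle and hand in.

Emit:
arm_command(
  gripper=[40,40,40,40,40],
  dp=[
    [0,0,-1],
    [0,0,-1],
    [0,0,0],
    [0,0,0],
    [0,0,0],
  ],
  twist=[0,0,0,0,0],
)

```text
time: 9.72
tool_pos: [475.8, -3.0, 140.6]
tcp_rot: [-3.141, 0.002, 0.024]
contact_force: [0.6, 0.4, 0.2]
grip_width: 39.9
finger_force: 0.0
```

```bash
python3 -c "
from plant import *
print(close_job())"
```

```text
the job is handed in; nothing more can be done
None
```

The housing tumbled a quarter turn and stands on the rubber mat with its black plug on top, the cover is still where it was on the step, and the job was handed in at about 9.7 s.

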